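# Lay out the station desk for the night shift

### The arm

A 6-joint arm with a two-finger parallel gripper is mounted at the origin on the work surface. World frame = base frame: x ahead of the robot, y to its left, z up, the work surface at z = 0. Lengths are in m, angles in rad, forces in N, time in s.
With the tool pointing down it reaches from about 0.25 to 0.85 m from the base axis. Payload 12.5 kg.
Tool frame: the origin (TCP) lies midway between the tips of the shut fingers; the grasp point (between the pads) lies r.grip_depth behind it (r.grip_depth is the distance from the TCP to the grasp point, in m); z points along the fingers, y is the line along which they close (so a half turn about z gives the same grasp; the last joint's range is limited). The gripper opens to 93 mm and grips with 3 to 60 N. Pads are 15 mm wide; open, the fingers measure 128 mm over their backs; the gripper's body (75 mm by 188 mm) begins 65 mm behind the grasp point.
Start: joints at [-1.274, 0.351, 1.652, -0, 1.139, -0.085], TCP at [0.205, -0.51, 0.194] pointing down, gripper open.
Joint ranges: [-2.75, 2.75], [-0.79, 2.1], [0.01, 2.65], [-1.57, 4.71], [0.07, 3.14], [-2.87, 2.87]. Speed limits (rad/s): [2.22, 2.22, 2.79, 3.14, 3.14, 3.14].

### API

Orientations are given as a unit quaternion [x, y, z, w].
In Python, from rig import r, cams gives the robot as it stands. The module is installed in compiled form; this text tells all that it offers. Calls block until the motion is done:
- r.goto(position, orientation): joint-space move of the TCP to a pose.
- r.move_l(position, attitude=None, max_speed=0.15, f_stop=None): straight line of the TCP; attitude=None keeps the orientation; max_speed is the mean speed in m/s. With f_stop (N) it stops when the force on the tool has changed by that much, and returns True; else False.
- r.movej(angles): joint-space move.
- r.gripper_to(opening, grip_force=None): opening from 0.0 (shut) to 1.0 (fully open); grip_force is the grip in N (None keeps the last); returns when the fingers have stopped.
- r.hold(seconds).
- r.inverse_kinematics(position, orientation): joint angles nearest the present ones, or None.
- cams.get_image(name): name is "scene" or "top" or "wrist"; returns a dict with "img" (400x640x3 uint8, red, green, blue), "intrinsics" (3x3 intrinsics, pixels), "R" (3x3) and "t" (3): a world point X has camera coordinates R X + t; the wrist camera has in their place "tool_from_camera" (4x4, takes a point from camera to tool coordinates, whose origin is the TCP and whose axes are the flange's). Camera axes: x right, y down, z forward; pixel columns grow to the right and rows downward; lengths in m; the calibration is good to about 2 mm. The wrist camera is an equidistant fisheye: a pixel r from the principal point sees the ray r / f radians off the axis. A picture is of the moment at which its call begins: read the wrist's pose just before it. There is no depth.
A pose or a line that the arm cannot do raises r.Unreachable and nothing moves.
- r.sign_off(): hands the job in; it is judged then, once.
Readings, each from a call of its own:
- r.current_t(): time.
- r.current_joints(): joint angles.
- r.current_qvel(): joint speeds.
- r.current_effort(): joint torques, N m.
- r.current_position(): TCP position.
- r.current_tcp_rot(): TCP orientation.
- r.current_contact_force(): force on the tool from outside, world axes, zero at the start.
- r.current_moment(): the same for the moment, N m.
- r.current_width(): opening from 0.0 (shut) to 1.0 (fully open).
- r.current_finger_force(): force on a finger pad.
Only numpy, scipy, OpenCV 4.12 (cv2) and the standard library are available. Lean on these libraries where they do the work, as an engineer would, in place of code of your own. Each camera call takes 0.05 s, during which the arm holds its last target. There are 200 camera calls.

### The job

Lay out the station desk for the night shift: stand the green signal lamp close beside the block bell on its left and the red one close beside it on its right as seen from the robot, each about three centimetres clear of the case and level with its middle, and stand the date stamp in the middle of the gap between the ink pad and the train register. Lay the order pad flat on the middle of the register, its length along the register's length, and stand the brass paperweight on the middle of the pad. Leave the tea tumbler standing where it is.

Things in the scene. Friction and masses are not known exactly. Their poses are not given: they have to be found in the camera images.
- lamp_green: Loose hand signal lamp (a stubby torch standing on its tail): black round barrel 44 mm across, 98 mm tall in all, widest at 49 mm (rubber tail, 0 to 12 mm up; grey bezel, 68 to 80 mm up), with a GREEN dome lens on top and green bands. Take it by the barrel, about 55 to 60 mm up. About 0.22 kg. Origin: centre of its underside; z up.
- lamp_red: Loose hand signal lamp, the same as lamp_green in shape and size (barrel 44 mm, widest 49 mm, 98 mm tall), with a RED dome lens on top and red bands. Origin: centre of its underside; z up.
- stamp: Loose round rubber date stamp: pale wooden foot 42 mm across and 16 mm high, thin neck, and a dark turned wooden knob up to 32 mm across between 50 and 80 mm up (82 mm tall in all; grip the knob, about 62 mm up). About 0.10 kg. Origin: centre of its underside; z up.
- pad: Loose pad of order forms, a rigid block 110 x 58 x 20 mm lying flat (110 mm along its x, 58 mm along its y, 20 mm thick), light green cover with a dark green binding at one short end. Take it across its 58 mm width. About 0.11 kg. Origin: centre of its underside; z up.
- weight: Loose brass paperweight: a plain brass drum 52 mm across with upright sides to 28 mm and a low domed top at 41 mm. Grip it across the drum. About 0.42 kg. Origin: centre of its underside; z up.
- register: The train register: closed dark red book with black spine and corners and a cream label, 170 mm (its x) by 250 mm (its y, its length) and 28 mm thick; lies flat on the desk and does not move. Origin: centre of its underside, so its top is 28 mm above it. It may lie to the left or to the right of the ink pad.
- inkpad: The ink pad: open dark tin 70 mm (its x) by 110 mm (its y), 14 mm high, with violet felt; does not move. Origin: centre of the underside of the tin with the felt; its lid lies folded flat behind it, from 39 to 109 mm along its +x, 7 mm high. It stands beside the register, its +y or -y side facing the register's short side, with a gap of about 100 to 140 mm between.
- bell: The block bell: wooden case with a black foot and a brass gong on top, 126 mm deep (its x) and 110 mm wide (its y), 102 mm high at the gong, case top 68 mm; does not move. Origin: centre of its underside. Its front, with the black plunger, faces the robot; +x points away from the robot, +y to the bell's left as the robot sees it.
- tumbler: Loose steel tea tumbler, 66 mm across the rim, 88 mm tall, standing among the other things; a bystander that stays where it is. Origin: centre of its underside; z up.
Mind the look-alikes: they are no part of the job. What is shaped like the lamp_red but blue is not meant. Of the things that look like the weight, the larger one is meant.

How it is judged:
By the outcome, as a careful person would: the job done as asked, in the order asked, and still so for the second after the job is handed in, with the robot touching nothing.
It also fails if it takes over 120 s, if anything falls off the work surface, if the arm or the gripper's body presses on something with over 40 N, if the wrist force passes 120 N, or if a joint passes its speed limit or range.

## Working session

There is one attempt and no reset: what is moved stays moved. The work goes in short steps, each a Python script; the robot and the scene stay as the last script left them, time stands still between calls to the robot, and variables do not carry over. Pictures are saved under pics/ and viewed, at most 14 in all, crops included, and the job is handed in when it is done.

```bash
mkdir -p pics; python3 - <<'E'
from rig import r,cams
import cv2,numpy as np
for n in("scene","top"):
    d=cams.get_image(n); cv2.imwrite(f"pics/{n}0.png",d["img"][:,:,::-1]); print(n,d["intrinsics"].tolist(),np.round(d["R"],4).tolist(),np.round(d["t"],4).tolist())
d=cams.get_image("wrist"); print(d["intrinsics"].tolist(),np.round(d["tool_from_camera"],4).tolist())
print(r.grip_depth,r.current_tcp_rot(),r.current_t(),r.current_width())
E
```

```text
scene [[456.68174436796994, 0.0, 323.48008426408035], [0.0, 456.68174436796994, 199.34060762549396], [0.0, 0.0, 1.0]] [[-0.5605, 0.8282, -0.0008], [0.4444, 0.3, -0.8441], [-0.6988, -0.4734, -0.5362]] [0.2645, -0.2057, 1.6365]
top [[401.34085590304716, 0.0, 321.3588811112273], [0.0, 401.34085590304716, 198.39229390144624], [0.0, 0.0, 1.0]] [[-0.0097, -0.9999, 0.0116], [-0.9915, 0.0081, -0.1295], [0.1294, -0.0128, -0.9915]] [0.0318, 0.5364, 0.9944]
[[309.70691628693146, 0.0, 326.37299191824917], [0.0, 309.70691628693146, 195.68728975505482], [0.0, 0.0, 1.0]] [[0.0005, -0.9634, -0.268, 0.0741], [1.0, 0.0006, -0.0004, 0.0003], [0.0005, -0.268, 0.9634, -0.1895], [0.0, 0.0, 0.0, 1.0]]
0.0188 [ 9.81833334e-01  1.89744896e-01 -6.00871095e-05 -4.17667866e-04] 0.15 0.9992704209170518
```

View pics/top0.png

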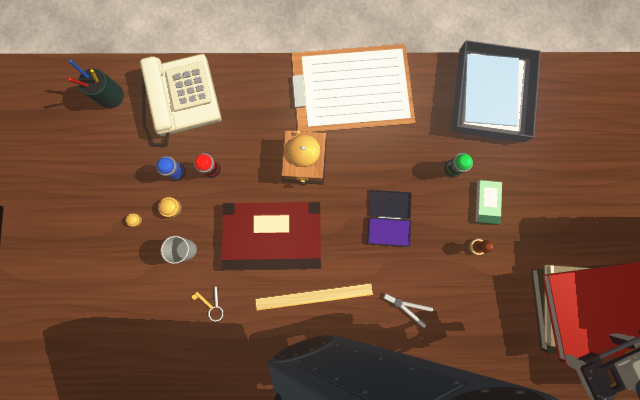

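View pics/scene0.png

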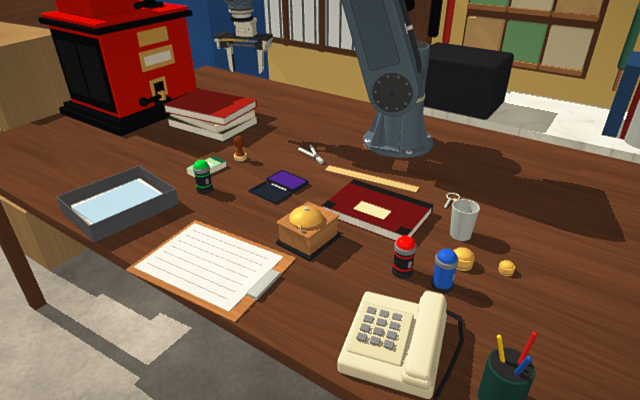

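The top view shows the register at about (271,236) with the ink pad right of it at (389,232). The bell is at (303,155), and the lamps are red (205,163), green (461,163) and blue (168,168). The big brass weight is at (169,207), with the small one at (133,220). The pad is at (489,202), the stamp at (481,247) and the tumbler at (178,250). I'll enlarge the top view.

```bash
python3 - <<'E'
import cv2
i=cv2.imread("pics/top0.png")
def crop(n,x0,x1,y0,y1,s):
    c=cv2.resize(i[y0:y1,x0:x1],None,fx=s,fy=s,interpolation=cv2.INTER_CUBIC)
    for x in range((x0+19)//20*20,x1,20):
        cv2.line(c,((x-x0)*s,0),((x-x0)*s,6),(255,255,255),1); cv2.putText(c,str(x),((x-x0)*s,16),0,.35,(255,255,255))
    for y in range((y0+19)//20*20,y1,20):
        cv2.line(c,(0,(y-y0)*s),(6,(y-y0)*s),(255,255,255),1); cv2.putText(c,str(y),(8,(y-y0)*s+4),0,.35,(255,255,255))
    cv2.imwrite(n,c)
crop("pics/cl.png",140,335,125,275,4)
crop("pics/cr.png",355,515,140,260,5)
E
```

```text
(no output)
```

View pics/cl.png

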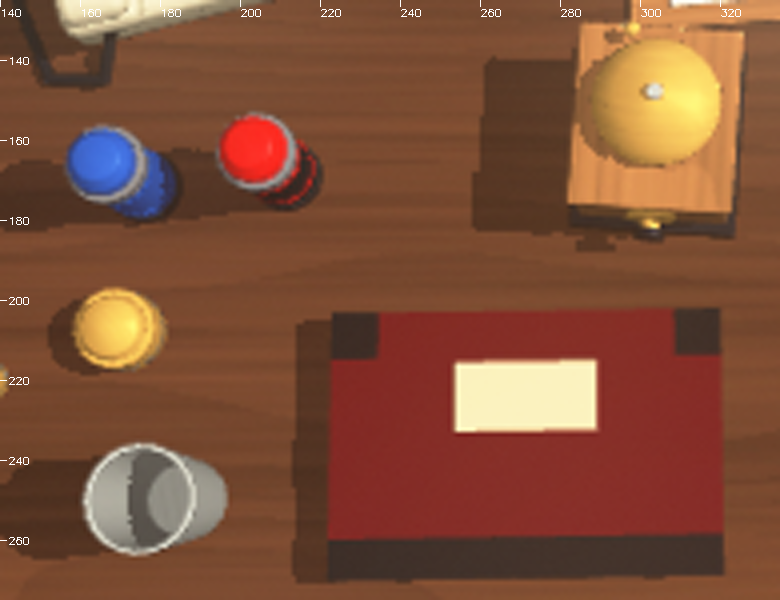

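View pics/cr.png

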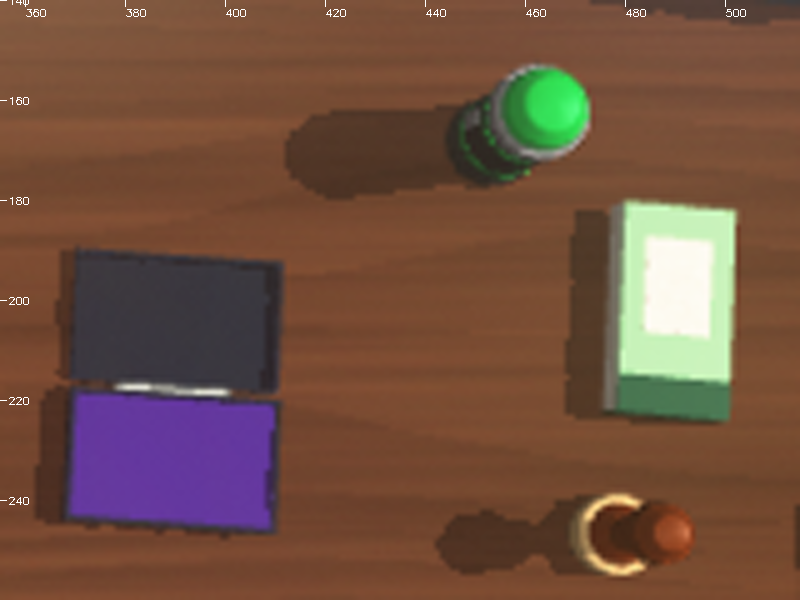

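```bash
cat > h.py <<'E'
import numpy as np,cv2
from rig import r,cams
def px2w(d,uv,z):
    uv=np.atleast_2d(np.asarray(uv,float)); K=d["intrinsics"];R=np.asarray(d["R"]);t=np.asarray(d["t"])
    rays=np.c_[uv,np.ones(len(uv))]@np.linalg.inv(K).T@R; c=-R.T@t
    return c+rays*((z-c[2])/rays[:,2])[:,None]
def wrist():
    p=np.array(r.current_position());q=r.current_tcp_rot(); d=cams.get_image("wrist")
    from scipy.spatial.transform import Rotation as Ro
    T=np.eye(4);T[:3,:3]=Ro.from_quat(q).as_matrix();T[:3,3]=p
    d["T"]=T@d["tool_from_camera"]; return d
def wpx2w(d,uv,z):
    uv=np.atleast_2d(np.asarray(uv,float));K=d["intrinsics"];v=(uv-K[:2,2])/K[0,0]
    th=np.linalg.norm(v,axis=1);s=np.sinc(th/np.pi)
    ray=np.c_[v*s[:,None],np.cos(th)]@d["T"][:3,:3].T;c=d["T"][:3,3]
    return c+ray*((z-c[2])/ray[:,2])[:,None]
def down(yaw): # tool y (closing line) at angle yaw from world y, pointing down
    from scipy.spatial.transform import Rotation as Ro
    return (Ro.from_euler('z',yaw)*Ro.from_quat([1,0,0,0])).as_quat()
def save(n,img,s=1,box=None):
    if box: img=img[box[2]:box[3],box[0]:box[1]]
    cv2.imwrite("pics/"+n,cv2.resize(img[:,:,::-1],None,fx=s,fy=s,interpolation=cv2.INTER_CUBIC))
E
python3 - <<'E'
from h import *
np.set_printoptions(precision=4,suppress=True)
d=cams.get_image("top")
L=lambda a:(np.array(a)+.5)/4-.5+[140,125]
Rr=lambda a:(np.array(a)+.5)/5-.5+[355,140]
def rect(n,c,z):
    P=px2w(d,c,z)[:,:2]; e=P[[1,2,3,0]]-P
    print(n,"c",P.mean(0),"sides",np.linalg.norm(e,axis=1),"ang",np.degrees(np.arctan2(e[:,1],e[:,0])))
rect("reg",L([(332,313),(720,308),(723,574),(329,580)]),.028)
rect("casetop",L([(580,23),(745,27),(732,214),(568,206)]),.068)
rect("ink",Rr([(72,388),(280,402),(274,533),(66,520)]),.014)
rect("pad",Rr([(625,200),(736,210),(727,423),(617,410)]),.02)
for n,p,z in[("bellfoot BL",L((568,231)),.0),("bellfoot BR",L((735,237)),.0),("gong",L((654,92)),.102),("red",L((258,151)),.076),("redtop",L((254,147)),.096),("blue",L((105,164)),.076),("weight",L((116,329)),.028),("tumrim",L((140,499)),.088),("green",Rr((541,110)),.076),("greentop",Rr((546,108)),.096),("stampfoot",Rr((614,534)),.016),("knob",Rr((668,532)),.075)]:
    print(n,px2w(d,p,z)[0,:2])
E
```

```text
reg c [0.4441 0.1556] sides [0.2493 0.1691 0.2478 0.1691] ang [ -89.7286 -179.8806   90.2781    0.629 ]
casetop c [0.6458 0.0708] sides [0.1046 0.1207 0.1024 0.1179] ang [-91.7827 175.5054  86.7325  -3.5115]
ink c [ 0.4509 -0.1483] sides [0.1086 0.068  0.1077 0.0684] ang [-94.3569 175.172   85.9049  -4.0339]
pad c [ 0.5266 -0.4131] sides [0.0586 0.1126 0.0574 0.111 ] ang [-95.6588 173.7111  82.738   -5.6412]
bellfoot BL [0.5851 0.132 ]
bellfoot BR [0.5802 0.0209]
gong [0.6529 0.0711]
red [0.6238 0.3176]
redtop [0.6218 0.3144]
blue [0.6162 0.4117]
weight [0.5188 0.4186]
tumrim [0.4102 0.3783]
green [ 0.6212 -0.327 ]
greentop [ 0.6177 -0.322 ]
stampfoot [ 0.4108 -0.375 ]
knob [ 0.4111 -0.3779]
```

Sizes agree with those given. I'll hover over the green lamp and refine its position with the wrist camera.

```bash
python3 - <<'E'
from h import *
np.set_printoptions(precision=4,suppress=True)
for P in[(.62,-.324,.25),(.651,.181,.25),(.64,-.037,.25),(.449,-.031,.25),(.444,.1556,.25),(.62,.316,.25)]:
    for y in(90,-90): 
        q=r.inverse_kinematics(P,down(np.radians(y))); print(P,y,None if q is None else np.array(q))
r.goto((.62,-.324,.25),down(np.pi/2 if r.inverse_kinematics((.62,-.324,.25),down(np.pi/2)) is not None else -np.pi/2))
d=wrist(); save("w1.png",d["img"]); print(r.current_position(),r.current_t())
hsv=cv2.cvtColor(d["img"],cv2.COLOR_RGB2HSV); m=cv2.inRange(hsv,(45,140,80),(80,255,255))
n,l,s,c=cv2.connectedComponentsWithStats(m); 
for k in np.argsort(-s[1:,4])[:3]+1: print(s[k],c[k],wpx2w(d,[s[k][0]+s[k][2]/2-.5,s[k][1]+s[k][3]/2-.5],.086))
E
```

```text
(0.62, -0.324, 0.25) 90 [-0.5481  0.5931  1.1386 -0.      1.4099 -0.5481]
(0.62, -0.324, 0.25) -90 [-0.5481  0.5931  1.1386 -0.      1.4099  2.5935]
(0.651, 0.181, 0.25) 90 [ 0.2023  0.5436  1.2187 -0.      1.3793  0.2023]
(0.651, 0.181, 0.25) -90 None
(0.64, -0.037, 0.25) 90 [-0.1303  0.4742  1.3274 -0.      1.34   -0.1303]
(0.64, -0.037, 0.25) -90 None
(0.449, -0.031, 0.25) 90 [-0.1724  0.106   1.821  -0.      1.2146 -0.1724]
(0.449, -0.031, 0.25) -90 None
(0.444, 0.1556, 0.25) 90 [ 0.2381  0.146   1.7749 -0.      1.2208  0.2381]
(0.444, 0.1556, 0.25) -90 None
(0.62, 0.316, 0.25) 90 [ 0.4045  0.5854  1.1512 -0.      1.405   0.4045]
(0.62, 0.316, 0.25) -90 [ 0.4045  0.5854  1.1512 -0.      1.405  -2.7371]
[ 0.6192 -0.3251  0.25  ] 1.925
[313 159  33  33 891] [328.7475 174.9596] [[ 0.6221 -0.3243  0.086 ]]
[231 205  10  22 168] [235.3274 215.2143] [[ 0.5059 -0.3747  0.086 ]]
```

View pics/w1.png

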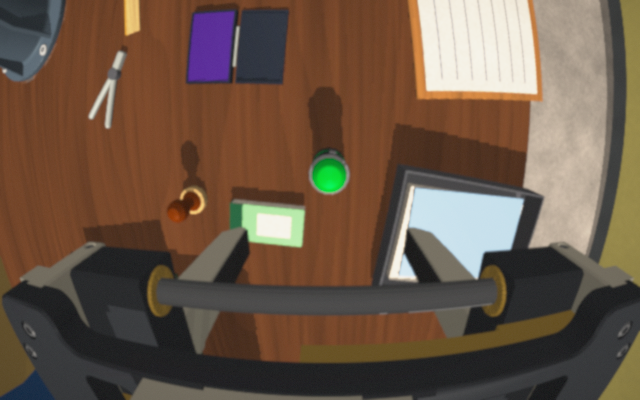

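Green lamp centre is at pixel (329,175), which gives (0.622,-0.324) and agrees with the top view. The tray edge is near the far finger, so I'll open only partly.

```bash
cat >> h.py <<'E'
Q90=down(np.pi/2)
def pick(xy,z,q,opening,force,lift=.25):
    r.gripper_to(opening)
    p=np.array([*xy,.25]); 
    if np.linalg.norm(np.array(r.current_position())-p)>.004 or q is not Q90: r.goto(p,q)
    r.move_l([*xy,z],q,max_speed=.15)
    r.gripper_to(0,force); w=r.current_width()*93
    r.move_l([*xy,lift],max_speed=.15); print("picked w mm",w,r.current_width()*93,r.current_finger_force(),"t",r.current_t())
def place(xy,z,q,opening,lift=.25):
    r.goto([*xy,lift],q)
    r.move_l([*xy,z+.012],q,max_speed=.15)
    hit=r.move_l([*xy,z-.003],max_speed=.03,f_stop=6)
    p=np.array(r.current_position()); r.gripper_to(opening); r.hold(.2)
    r.move_l([p[0],p[1],lift],max_speed=.2); print("placed",hit,p,"t",r.current_t())
def blobs(d,lo,hi,z,n=3,minA=60):
    m=cv2.inRange(cv2.cvtColor(d["img"],cv2.COLOR_RGB2HSV),lo,hi)
    _,l,s,c=cv2.connectedComponentsWithStats(m); f=wpx2w if "T" in d else px2w
    for k in (np.argsort(-s[1:,4])+1)[:n]:
        if s[k][4]>minA: print(" blob",s[k],f(d,[s[k][0]+s[k][2]/2-.5,s[k][1]+s[k][3]/2-.5],z)[0,:2])
GREEN=((45,140,80),(80,255,255))
E
python3 - <<'E'
from h import *
np.set_printoptions(precision=4,suppress=True)
pick((.622,-.324),.038,Q90,.68,20)
r.goto((.5,-.1,.25),Q90)
place((.651,.181),.038,Q90,.68)
d=wrist(); save("w2.png",d["img"]); blobs(d,*GREEN,.086)
E
```

```text
picked w mm 48.26942225411309 48.393097918545266 19.99967783689499 t 6.15
placed True [0.651  0.181  0.0375] t 12.2
 blob [311 159  33  34 897] [0.6506 0.1812]
```

View pics/w2.png

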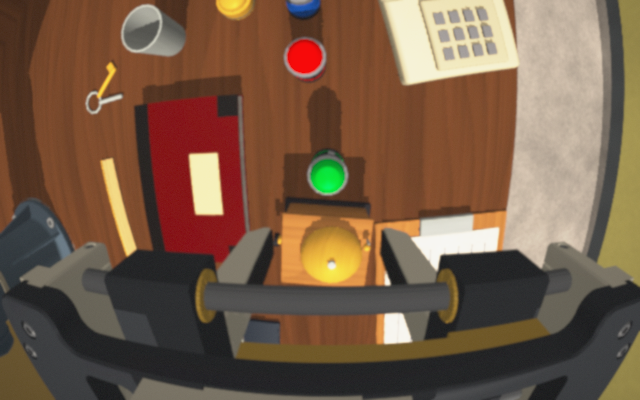

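The green lamp is standing at pixel (328,176). The bell foot's left edge runs from about (287,203) to (370,207). I'll check the clearance from those pixels, then do the red lamp.

```bash
python3 - <<'E'
from h import *
np.set_printoptions(precision=4,suppress=True)
d=wrist(); save("w2b.png",d["img"],5,(260,400,140,255))
print(wpx2w(d,[(288,203),(370,207)],.008),wpx2w(d,[(283,213),(368,217)],.068))
r.goto((.622,.315,.25),Q90); d=wrist()
blobs(d,(0,180,110),(6,255,255),.086)
E
```

```text
[[0.5937 0.124  0.008 ]
 [0.7137 0.118  0.008 ]] [[0.5947 0.129  0.068 ]
 [0.7029 0.1237 0.068 ]]
 blob [313 155  33  33 862] [0.6245 0.3208]
 blob [171 192  28  35 286] [0.4384 0.2729]
 blob [202 197  39  46 236] [0.4886 0.2597]
```

View pics/w2b.png

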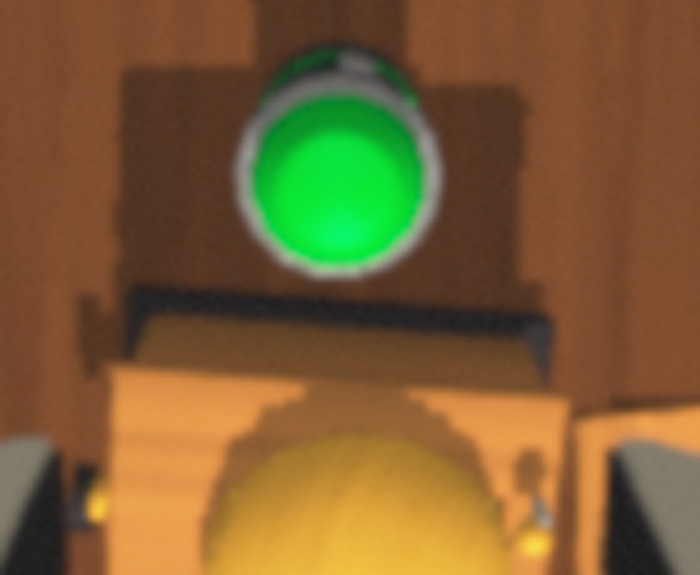

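```bash
python3 - <<'E'
from h import *
from scipy.spatial.transform import Rotation as Ro
np.set_printoptions(precision=4,suppress=True)
d=wrist(); T=np.eye(4);T[:3,:3]=Ro.from_quat(Q90).as_matrix();T[:3,3]=(.651,.181,.25);d["T"]=T@d["tool_from_camera"]
print(wpx2w(d,[(286,198),(369.6,203.6)],.005),wpx2w(d,[(282.4,213.2),(373.6,220.4)],.068))
blobs(wrist(),(0,180,110),(6,255,255),.086,1)
r.goto((.6235,.318,.25),Q90); r.hold(.3); blobs(wrist(),(0,180,110),(6,255,255),.086,1)
print(r.current_position())
E
```

```text
[[0.5917 0.1307 0.005 ]
 [0.7148 0.1221 0.005 ]] [[0.5948 0.1285 0.068 ]
 [0.7117 0.1187 0.068 ]]
 blob [312 153  34  34 870] [0.6247 0.3212]
 blob [311 157  34  33 858] [0.6247 0.3211]
[0.6235 0.3179 0.25  ]
```

The bell centre refines to about (0.648,0.0715) at yaw -4°. The green lamp's clearance is 30 mm, but it sits about 5 mm too near the robot along the depth. I'll nudge it, then fetch the red one.

```bash
python3 - <<'E'
from h import *
np.set_printoptions(precision=4,suppress=True)
pick((.651,.181),.038,Q90,.68,20,.06)
r.move_l([.656,.181,.06]); 
place((.656,.181),.038,Q90,.68)
pick((.6247,.321),.038,Q90,.68,20)
r.goto((.5,.13,.25),Q90)
place((.6405,-.038),.038,Q90,.68)
d=wrist(); save("w3.png",d["img"],4,(230,430,130,280)); blobs(d,(0,180,110),(6,255,255),.086,1); print(r.current_position())
d=cams.get_image("top"); save("t3.png",d["img"],5,(230,390,110,220))
E
```

```text
picked w mm 48.94900788980454 48.41264746845394 19.999712705612183 t 16.7583
placed True [0.6559 0.181  0.0376] t 21.625
picked w mm 48.63309663301643 48.09958584362411 19.99965101480484 t 26.0
placed True [ 0.6405 -0.038   0.0375] t 31.625
 blob [311 160  33  33 873] [ 0.6401 -0.0381]
[ 0.64   -0.0379  0.2487]
```

View pics/w3.png

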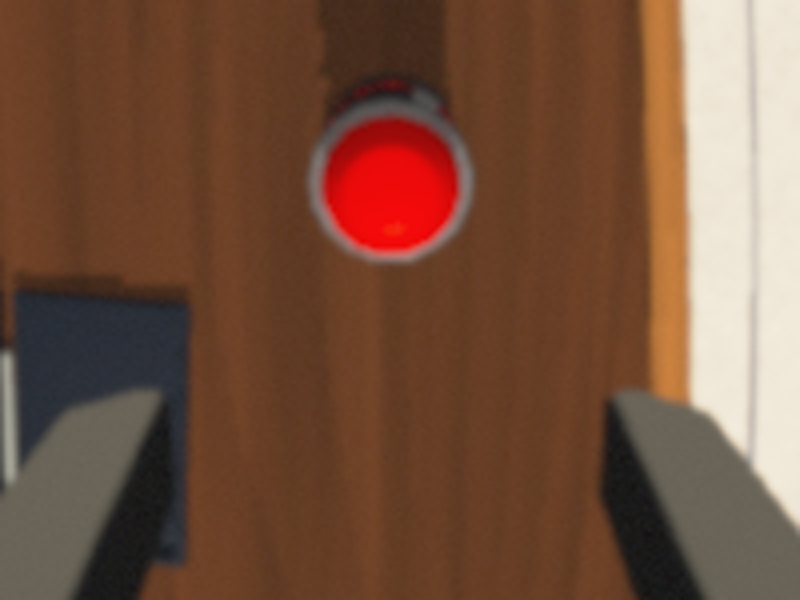

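The red lamp stands at (0.640,-0.038), as commanded. Next are views for the gap and the stamp.

```bash
python3 - <<'E'
from h import *
np.set_printoptions(precision=4,suppress=True)
r.goto((.449,-.14,.25),Q90); d=wrist(); np.save("T1.npy",d["T"]); save("a.png",d["img"],3,(220,420,10,230))
print(r.current_position())
r.goto((.411,-.376,.25),Q90); r.hold(.2); d=wrist(); np.save("T2.npy",d["T"]); save("b.png",d["img"],3,(285,345,130,230)); print(r.current_position())
a=cv2.imread("pics/a.png")[:600]; b=cv2.imread("pics/b.png"); o=np.zeros((600,800,3),np.uint8); o[:,:600]=a[:600]; o[:300,610:790]=b; cv2.imwrite("pics/ab.png",o)
E
```

```text
[ 0.4501 -0.1398  0.25  ]
[ 0.4116 -0.3751  0.2502]
```

View pics/ab.png

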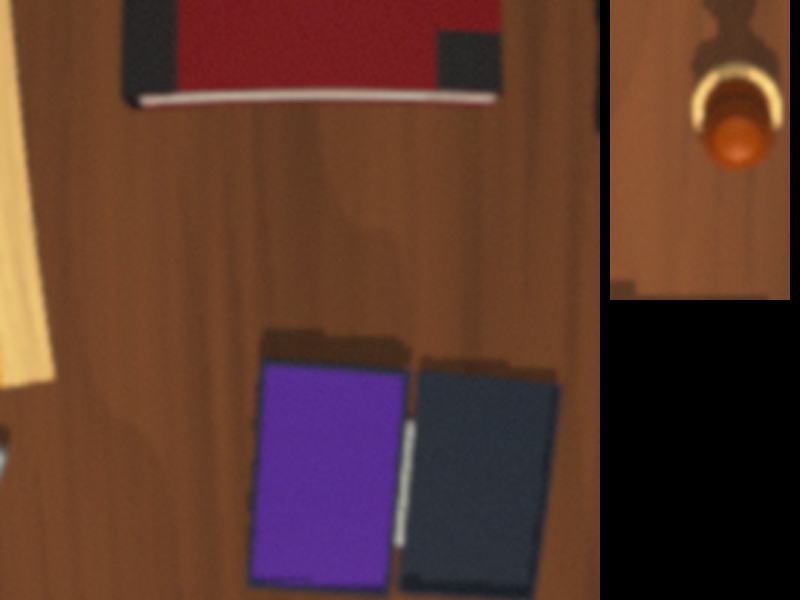

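In the left view the register end edge runs from (123,97) to (500,93), and the tin corners are (262,360), (408,372), (389,592) and (248,585). In the right view the stamp foot is at (737,108) and the knob at (737,136).

```bash
python3 - <<'E'
from h import *
np.set_printoptions(precision=4,suppress=True)
d=wrist(); d["T"]=np.load("T1.npy"); f=lambda a:(np.array(a)+.5)/3-.5+[220,10]
I=wpx2w(d,f([(262,360),(408,372),(389,592),(248,585)]),.014); print(I,I.mean(0))
print(wpx2w(d,f([(123,97),(500,93)]),.028))
d["T"]=np.load("T2.npy"); g=lambda a:(np.array(a)+.5-[610,0])/3-.5+[285,130]
print("foot",wpx2w(d,g((737,108)),.016),"knob",wpx2w(d,g((737,136)),.068))
E
```

```text
[[ 0.4235 -0.0906  0.014 ]
 [ 0.4902 -0.0959  0.014 ]
 [ 0.4832 -0.2013  0.014 ]
 [ 0.4154 -0.1978  0.014 ]] [ 0.4531 -0.1464  0.014 ]
[[0.3627 0.0314 0.028 ]
 [0.5294 0.0328 0.028 ]]
foot [[ 0.4125 -0.3756  0.016 ]] knob [[ 0.4123 -0.378   0.068 ]]
```

```bash
python3 - <<'E'
from h import *
np.set_printoptions(precision=4,suppress=True)
pick((.4125,-.3765),.0432,Q90,.7,15)
place((.4505,-.031),.0432,Q90,.7)
d=wrist(); a=d["img"][110:260,270:390]
q=down(np.radians(-4)); r.goto((.5266,-.4131,.25),q); r.hold(.2); d=wrist(); np.save("T3.npy",d["T"]); print(r.current_position(),r.current_joints())
b=d["img"][120:270,250:400]
cv2.imwrite("pics/ab2.png",cv2.resize(np.hstack([a,b])[:,:,::-1],None,fx=2.9,fy=2.9,interpolation=cv2.INTER_CUBIC))
E
```

```text
picked w mm 28.63933899419071 29.32863157668089 14.86702226480702 t 37.9
placed True [ 0.4505 -0.031   0.0424] t 43.25
[ 0.5269 -0.4125  0.2503] [-0.7337  0.5299  1.2398  0.      1.3715  0.9056]
```

View pics/ab2.png

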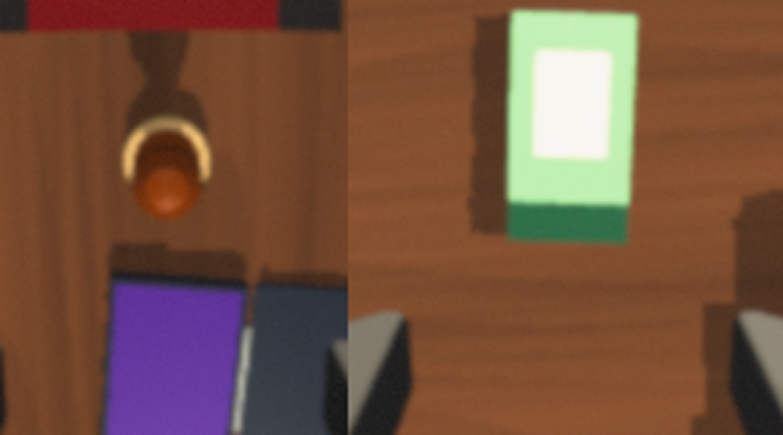

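The stamp stands in the gap with its foot at about (167,160) in the crop. Pad corners in the right half are (510,10), (638,14), (627,241) and (508,238).

```bash
python3 - <<'E'
from h import *
np.set_printoptions(precision=4,suppress=True)
d=wrist(); d["T"]=np.load("T3.npy"); g=lambda a:(np.array(a)+.5-[348,0])/2.9-.5+[250,120]
P=wpx2w(d,g([(510,10),(638,14),(627,241),(508,238)]),.02)[:,:2]; e=P[[1,2,3,0]]-P
print(P,P.mean(0),np.linalg.norm(e,axis=1),np.degrees(np.arctan2(e[:,1],e[:,0])))
c=P.mean(0); v=P[0]+P[1]-P[2]-P[3]; yaw=np.arctan2(v[1],v[0]); print(np.degrees(yaw))
assert np.linalg.norm(c-[.5266,-.4131])<.006
q=down(yaw)
pick(c,.005,q,.95,20)
r.goto((.45,-.1,.25),down(np.radians(45)))
place((.445,.1563),.028+.005,down(np.radians(90.3)),.95)
d=wrist(); np.save("T4.npy",d["T"]); print(r.current_position()); save("w5.png",d["img"],3,(190,440,100,290))
E
```

```text
[[ 0.5875 -0.3886]
 [ 0.5817 -0.4478]
 [ 0.4722 -0.4366]
 [ 0.4776 -0.3786]] [ 0.5298 -0.4129] [0.0595 0.1101 0.0582 0.1103] [-95.6544 174.1758  84.6208  -5.1611]
-5.492247292891637
picked w mm 0.42796673131341834 0.5488141068200864 0.0 t 50.8667
placed False [0.445  0.1563 0.0299] t 58.1333
[0.4445 0.1562 0.249 ]
```

View pics/w5.png

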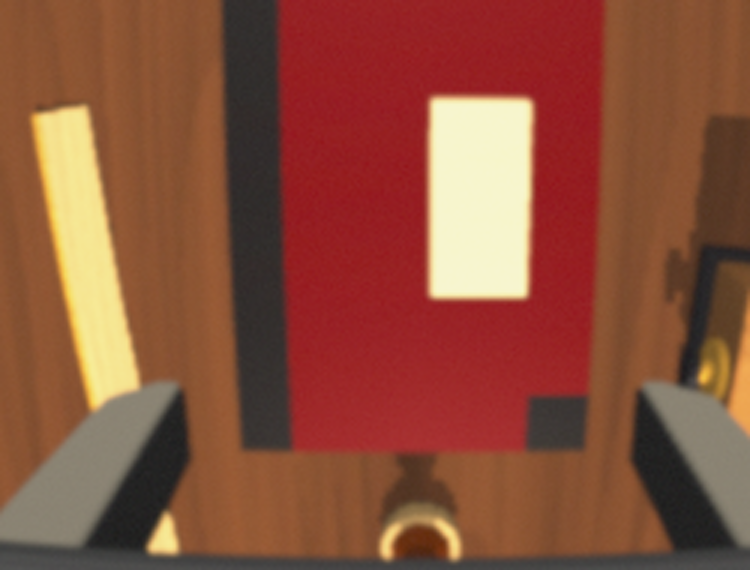

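The pad wasn't gripped: the fingers shut fully, and the register is still empty. The tips probably swing up when open. I'll look at the pad again and feel for the table with open fingers.

```bash
python3 - <<'E'
from h import *
np.set_printoptions(precision=4,suppress=True)
q=down(np.radians(-5.5)); r.gripper_to(.72); r.goto((.5298,-.4129,.25),q); r.hold(.2); d=wrist(); print(r.current_position())
m=cv2.inRange(cv2.cvtColor(d["img"],cv2.COLOR_RGB2HSV),(45,40,60),(85,255,255)); m=cv2.morphologyEx(m,cv2.MORPH_CLOSE,np.ones((25,25)))
cs,_=cv2.findContours(m,0,2); c=max(cs,key=cv2.contourArea); b=cv2.boxPoints(cv2.minAreaRect(c)); print(b)
P=wpx2w(d,b,.02)[:,:2]; print(P,P.mean(0),np.linalg.norm(P[1]-P[0]),np.linalg.norm(P[2]-P[1]))
save("w6.png",d["img"],3,(230,430,110,300))
E
```

```text
[ 0.5301 -0.4124  0.2501]
[[305. 127.]
 [348. 127.]
 [348. 204.]
 [305. 204.]]
[[ 0.5861 -0.3889]
 [ 0.5807 -0.4466]
 [ 0.4727 -0.438 ]
 [ 0.4784 -0.3772]] [ 0.5295 -0.4127] 0.05795674632313301 0.10835779244065527
```

View pics/w6.png

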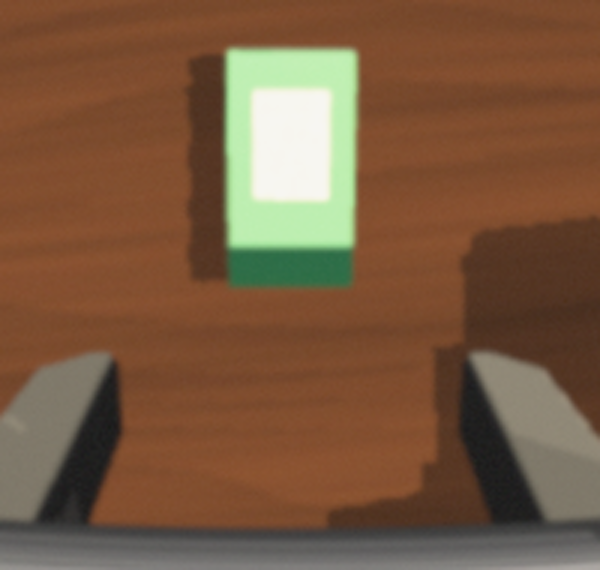

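The pad hasn't moved: centre (0.5297,-0.4128), with 4–5 mm of clearance each side. I'll descend to touch.

```bash
python3 - <<'E'
from h import *
np.set_printoptions(precision=4,suppress=True)
c=(.5297,-.4128)
r.move_l([*c,.008],max_speed=.2)
hit=r.move_l([*c,-.022],max_speed=.03,f_stop=4); z=r.current_position()[2]; print(hit,z,r.current_width()*93)
z+=.0035; r.move_l([*c,z],max_speed=.05)
r.gripper_to(0,20); print("w",r.current_width()*93,r.current_finger_force(),r.current_contact_force())
r.move_l([*c,z+.05],max_speed=.15); print("w",r.current_width()*93,r.current_finger_force(),"z",z,r.current_t())
E
```

```text
False -0.021774124801518753 67.12019840560579
w 57.66470866192825 19.998292364180088 [-0.1457 -0.3708  0.8279]
w 57.951128885118784 19.998481459915638 z -0.018274124801518753 64.65
```

Gripped at 57.7 mm, so the tips do swing up a lot when open. Now I'll place it.

```bash
python3 - <<'E'
from h import *
np.set_printoptions(precision=4,suppress=True)
r.move_l([.5297,-.4128,.2],max_speed=.25)
r.goto((.45,-.1,.2),down(np.radians(45)))
place((.445,.1563),.028-.0183,down(np.radians(90.3)),.75,.2)
d=wrist(); np.save("T4.npy",d["T"]); print(r.current_position()); a=cv2.resize(d["img"][90:260,240:390],None,fx=2.6,fy=2.6,interpolation=cv2.INTER_CUBIC)
q=down(np.radians(-10)); r.gripper_to(.75); r.goto((.5188,.4186,.2),q); r.hold(.2); d=wrist(); np.save("T5.npy",d["T"]); print(r.current_position(),r.current_t())
b=cv2.resize(d["img"][90:260,240:390],None,fx=2.6,fy=2.6,interpolation=cv2.INTER_CUBIC)
cv2.imwrite("pics/ab3.png",np.hstack([a,b])[:,:,::-1])
E
```

```text
placed True [0.445  0.1563 0.009 ] t 71.25
[0.4444 0.1562 0.1989]
[0.5189 0.4184 0.2001] 73.6083
```

View pics/ab3.png

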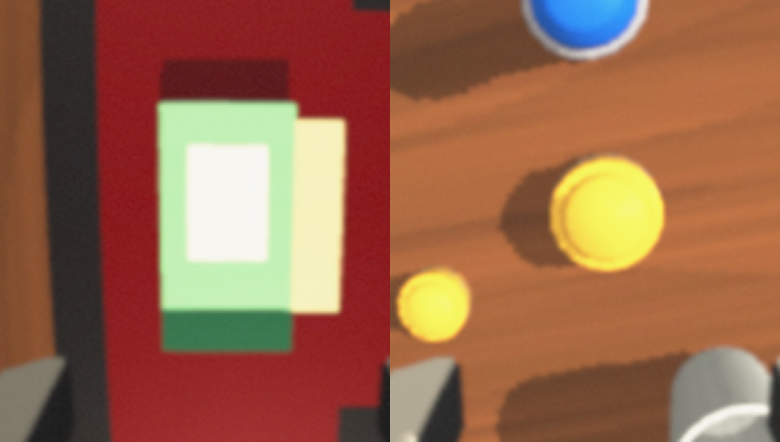

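The pad lies on the register. The big weight's circle is centred at (607,213) in the right half, the smaller one at (434,305).

```bash
python3 - <<'E'
from h import *
np.set_printoptions(precision=4,suppress=True)
d=wrist(); g=lambda a,o:(np.array(a)+.5-[o,0])/2.6-.5+[240,90]
d["T"]=np.load("T4.npy"); P=wpx2w(d,g([(158,101),(297,103),(291,351),(161,352)],0),.048)[:,:2]; v=P[0]+P[1]-P[2]-P[3]
print("pad",P,P.mean(0),np.degrees(np.arctan2(v[1],v[0])),np.linalg.norm(v)/2)
d["T"]=np.load("T5.npy"); w=wpx2w(d,g((607.5,213.5),390),.026)[0,:2]; print("weight",w, wpx2w(d,g([(551,213),(664,213)],390),.026))
assert np.linalg.norm(w-[.5188,.4186])<.008
q=down(np.radians(-10)); r.move_l([*w,.2],max_speed=.1)
r.move_l([*w,.02],max_speed=.18)
hit=r.move_l([*w,-.012],max_speed=.04,f_stop=5); z=r.current_position()[2]; print(hit,z)
if hit: z+=.003; r.move_l([*w,z],max_speed=.05)
r.gripper_to(0,35); print("w",r.current_width()*93,r.current_finger_force())
r.move_l([*w,.2],max_speed=.18); print("w",r.current_width()*93,r.current_finger_force(),"z",z,r.current_t())
E
```

```text
pad [[0.4153 0.2116]
 [0.4739 0.2111]
 [0.4741 0.1001]
 [0.4152 0.0993]] [0.4446 0.1555] 90.00628188433365 0.11162797159416425
weight [0.5221 0.4212] [[0.5269 0.4468 0.026 ]
 [0.5179 0.3955 0.026 ]]
False -0.01174039047173004
w 51.29088876279496 35.00032067298889
w 51.07347138227815 34.99913692474365 z -0.01174039047173004 77.7833
```

```bash
python3 - <<'E'
from h import *
np.set_printoptions(precision=4,suppress=True)
place((.4448,.1557),.048-.0117,Q90,.78,.2)
d=wrist(); a=cv2.resize(d["img"][90:260,240:390],(345,391),interpolation=cv2.INTER_CUBIC)
r.goto((.3,-.3,.3),down(np.radians(45)))
d=cams.get_image("top"); b=cv2.resize(d["img"][120:290,230:428],(455,391),interpolation=cv2.INTER_CUBIC)
cv2.imwrite("pics/fin.png",np.hstack([a,b])[:,:,::-1]); cv2.imwrite("pics/topf.png",d["img"][:,:,::-1]); blobs(d,*GREEN,.086,1); blobs(d,(0,200,150),(5,255,255),.086,2); print(r.current_t())
E
```

```text
placed True [0.4448 0.1557 0.0348] t 82.9917
 blob [253 142  16  15 196] [0.6543 0.1769]
 blob [343 148  13  15 124] [ 0.6376 -0.0417]
84.8667
```

View pics/fin.png

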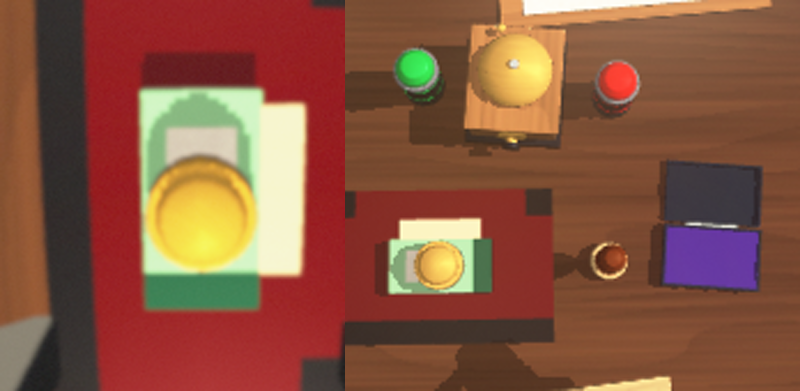

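The lamps flank the bell. The stamp is mid-gap at (610,260), and the weight sits centred on the pad on the register. Everything is standing and the arm is clear, so I'm handing in.

```bash
python3 -c "
from rig import r
print(r.sign_off())"
```

```text
the job is handed in; nothing more can be done
None
```

I laid out the desk in the order asked and handed it in at about 85 s, with nothing seen to fall. The lamp clearances came out slightly uneven, roughly 28 mm on the green side and up to 35 mm on the red, and the tumbler was not touched.

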